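# Set the robot wheels out by size on the sizing board

## Task

Set the four loose wheels out on the wooden board in order of diameter, one lying flat on each painted ring and centred on it: the smallest on the ring next to the upright aluminium stop, each next one larger, and the largest on the ring farthest from the stop. Let go of them all and leave them at rest.

Things in the scene. Friction and masses are not known exactly. Their poses are not given: they have to be found in the camera images.
- wheel_30: Loose robot wheel, black rubber tyre with a flat aluminium hub face, lying flat on the bench: a disc 30 mm in diameter and 26 mm high, firm, axle vertical. Origin: centre of its underside; z points up along the axle (it is round, so its yaw does not matter). The four wheels differ only in diameter (30, 40, 50, 60 mm).
- wheel_40: Loose robot wheel, black rubber tyre with a flat aluminium hub face, lying flat on the bench: a disc 40 mm in diameter and 26 mm high, firm, axle vertical. Origin: centre of its underside; z points up along the axle (it is round, so its yaw does not matter). The four wheels differ only in diameter (30, 40, 50, 60 mm).
- wheel_50: Loose robot wheel, black rubber tyre with a flat aluminium hub face, lying flat on the bench: a disc 50 mm in diameter and 26 mm high, firm, axle vertical. Origin: centre of its underside; z points up along the axle (it is round, so its yaw does not matter). The four wheels differ only in diameter (30, 40, 50, 60 mm).
- wheel_60: Loose robot wheel, black rubber tyre with a flat aluminium hub face, lying flat on the bench: a disc 60 mm in diameter and 26 mm high, firm, axle vertical. Origin: centre of its underside; z points up along the axle (it is round, so its yaw does not matter). The four wheels differ only in diameter (30, 40, 50, 60 mm).
- ring_a: One of four identical white painted rings with a cross (72 mm across, flat, cannot be felt) in a straight row, 85 mm apart centre to centre, on a fixed brown wooden board (100 mm wide, 450 mm long, 6 mm thick, lying on the bench). Origin: the ring's centre on the board's top face, 6 mm above the bench; x points level across the board, y along the row, z up. The letter says nothing about its place in the row, which changes from start to start.
- ring_b: One of four identical white painted rings with a cross (72 mm across, flat, cannot be felt) in a straight row, 85 mm apart centre to centre, on a fixed brown wooden board (100 mm wide, 450 mm long, 6 mm thick, lying on the bench). Origin: the ring's centre on the board's top face, 6 mm above the bench; x points level across the board, y along the row, z up. The letter says nothing about its place in the row, which changes from start to start.
- ring_c: One of four identical white painted rings with a cross (72 mm across, flat, cannot be felt) in a straight row, 85 mm apart centre to centre, on a fixed brown wooden board (100 mm wide, 450 mm long, 6 mm thick, lying on the bench). Origin: the ring's centre on the board's top face, 6 mm above the bench; x points level across the board, y along the row, z up. The letter says nothing about its place in the row, which changes from start to start.
- ring_d: One of four identical white painted rings with a cross (72 mm across, flat, cannot be felt) in a straight row, 85 mm apart centre to centre, on a fixed brown wooden board (100 mm wide, 450 mm long, 6 mm thick, lying on the bench). Origin: the ring's centre on the board's top face, 6 mm above the bench; x points level across the board, y along the row, z up. The letter says nothing about its place in the row, which changes from start to start.
- stop: The stop: an upright stub of slotted aluminium profile, 30 x 30 mm and 60 mm tall, fixed on the board at one end of the row (which end changes), on the row's line, its centre 77.5 mm beyond the centre of the nearest ring. At the other end of the board lies only a low wooden batten (10 mm high). Origin: centre of its foot, on the board's top face; y points along the row (either way), z up.

How it is judged:
By the outcome, as a careful person would: the job done as asked, in the order asked, and still so for the second after the job is handed in, with the robot touching nothing.
It also fails if it takes over 96 s, if anything falls off the work surface, if the arm or the gripper's body presses on something with over 40 N, if the wrist force passes 120 N, or if a joint passes its speed limit or range.

## Robot

A 7-joint arm with a two-finger parallel gripper is mounted at the origin on the work surface. World frame = base frame: x ahead of the robot, y to its left, z up, the work surface at z = 0. Lengths are in m, angles in rad, forces in N, time in s.
With the tool pointing down it reaches from about 0.4 to 0.875 m from the base axis. Payload 19.3 kg.
Tool frame: the origin (TCP) lies at the very end of the fingers, on their centre line; the grasp point (between the pads) lies 19 mm behind it; y points along the fingers, x is the direction in which the jaws open and shut, and the axes are right-handed (so a half turn about y gives the same grasp; the last joint's range is limited). The gripper opens to 85 mm and grips with 20 to 120 N. Pads are 22 mm wide; open, the fingers measure 114 mm over their backs; the gripper's body (76 mm by 85 mm) begins 54 mm behind the grasp point. The pads swing forward as they close: fully open they stand 13 mm farther back than shut.
Start: joints at [-1.269, 0.521, -0.036, 1.599, 0.021, 1.021, -0.113], TCP at [0.227, 0.582, 0.231] pointing down, gripper open.
Joint ranges: [-2.91, 2.91], [-0.3, 2.13], [-1.5, 1.42], [0.17, 2.43], [-1.26, 4.41], [0.16, 1.93], [-2.52, 2.52]. Speed limits (rad/s): [1.89, 1.89, 2.39, 2.39, 3.01, 3.01, 3.01].

## Interface

Orientations are given as [roll, pitch, yaw] about the fixed x, y, z axes, in that order (R = Rz(yaw) Ry(pitch) Rx(roll)).
In Python, from workcell import bot gives the robot as it stands. The module is installed in compiled form; this text tells all that it offers.
- The arm moves only by the shell command python3 -m crank 'ROWS' [FORCE]. ROWS is JSON, a list of rows, each an object of numbers: "hand": the closure, from 0 (fully open) to 1 (shut); "dx", "dy", "dz": the shift along the tool's x, y, z in mm; "yaw": the turn about the tool's y in rad. In form: [{"hand": .., "dx": .., "dy": .., "dz": .., "yaw": ..}, ...]. A call has 1 to 12 rows; each row is the pose to reach, as a shift and turn from the pose commanded when the call began, along the tool's axes at that moment; what a row does not reach only later rows make up. A row lasts 1/12 s, in which the tool goes at most 41.7 mm and 7.16 degrees, less where a joint would pass 70% of its speed; a pose out of reach is approached as far as the arm can. A call with a gripper value outside its range is refused whole. The fingers move at their own pace and stop on an object; FORCE is the grip in N (left out, the last holds). Time passes only in rows, so rows that repeat a pose let the fingers close. It gives the time, the measured TCP pose, the force and the opening at its end, in the units of the state.
- bot.observe(): the state, without advancing time (a new reading comes with each control period).
- bot.grab_frame(name): name is "scene" or "top"; returns the picture (400x640x3 uint8, red, green, blue); there is no depth.
- bot.camera_info(name): a dict with "fx", "fy", "cx", "cy" (pixels), "dist" ([k1, k2, p1, p2, k3] as OpenCV has them; the pictures are not rectified), "rvec" (rotation vector, rad) and "tvec" (3), from world to camera coordinates, as OpenCV has them. Camera axes: x right, y down, z forward; pixel columns grow to the right and rows downward; lengths in m; the calibration is good to about 2 mm. A picture is of the moment at which its call begins. camera_info takes no time and is no camera call.
- bot.job_done(): hands the job in, once; it reports no verdict.
The state is a dict: "clock": time; "qpos": joint angles; "qd": joint speeds; "joint_efforts": joint torques, N m; "position": TCP position; "tool_rot": TCP orientation; "force": force on the tool from outside, world axes, zero at the start; "moment": the same for the moment, N m; "grip_width": finger opening in m.
Only numpy, scipy, OpenCV 4.12 (cv2) and the standard library are available. Lean on these libraries where they do the work, as an engineer would, in place of code of your own. Each camera call takes 0.05 s, during which the arm holds its last target.

## Working session

There is one attempt and no reset: what is moved stays moved. The work goes in short steps, Python scripts to look and compute and a shell command to move; the robot and the scene stay as the last step left them, time stands still between calls to the robot, and variables do not carry over. Pictures are saved under pics/ and viewed, and the job is handed in when it is done.

```bash
mkdir -p pics
python3 - <<'E'
from workcell import bot
import cv2
s=bot.observe()
for k in s: print(k,s[k])
for n in("scene","top"):
    im=bot.grab_frame(n); cv2.imwrite(f"pics/{n}0.png",im[:,:,::-1]); print(n,bot.camera_info(n))
E
```

```text
clock 0.0
qpos [-1.26920948  0.52201636 -0.03634626  1.59998305  0.0212197   1.02107385
 -0.1127869 ]
qd [ 0.0021016  -0.00050519  0.00122227  0.00010837  0.00204881  0.00023009
  0.00032444]
joint_efforts [-1.20823803e-03 -9.27109838e+01  1.97935246e+00 -3.69927871e+01
  1.78014860e-02  8.36507214e-03 -2.87184992e-05]
position [0.22696234 0.58199219 0.23073299]
tool_rot [-1.57088031e+00  1.09172356e-03  1.19903877e+00]
force [-0.40651858  1.0774479  -0.72524692]
moment [ 0.0066975  -0.01655499 -0.04141082]
grip_width 0.08540262301709178
scene {'fx': 430.204179254998, 'fy': 430.204179254998, 'cx': 322.03170922375506, 'cy': 203.90479449589856, 'dist': array([0.01824693, 0.        , 0.        , 0.        , 0.        ]), 'rvec': array([ 1.47531807,  2.08938483, -0.85097406]), 'tvec': array([ 0.16851319, -0.31906681,  1.30493793])}
top {'fx': 379.5208707546177, 'fy': 379.5208707546177, 'cx': 317.2904388097561, 'cy': 199.89299445419408, 'dist': array([-0.04003956,  0.        ,  0.        ,  0.        ,  0.        ]), 'rvec': array([ 2.18394811, -2.13704387,  0.16275623]), 'tvec': array([-0.01286907,  0.51437311,  0.77782577])}
```

View pics/scene0.png

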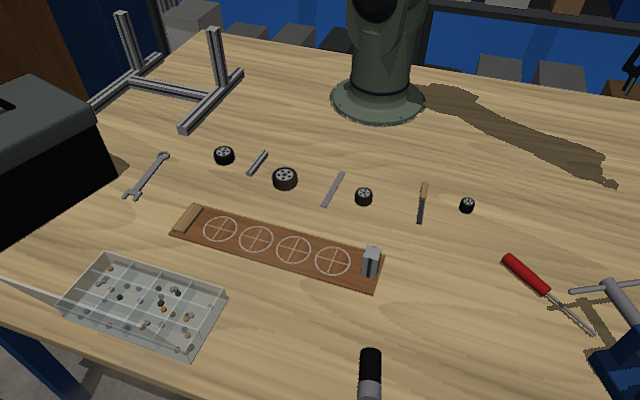

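View pics/top0.png

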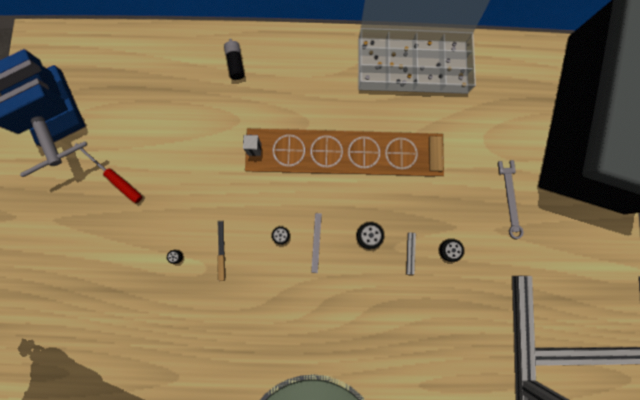

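The scene view shows the board with the stop at its right end, at (372,262). The top view has the rings at (289,151), (326,151), (364,152) and (401,153), and the stop at (252,146). The wheels are at (175,257) for 30, (281,236) for 40, (370,235) for 60 and (452,250) for 50. Next I'll measure them.

```bash
cat > h.py <<'E'
import numpy as np,cv2
from workcell import bot
def cam(n):
    c=bot.camera_info(n); K=np.array([[c['fx'],0,c['cx']],[0,c['fy'],c['cy']],[0,0,1.]])
    return K,np.array(c['dist']),np.array(c['rvec']),np.array(c['tvec'])
def proj(n,P):
    K,d,r,t=cam(n); return cv2.projectPoints(np.float64(P).reshape(-1,1,3),r,t,K,d)[0].reshape(-1,2)
def ray(n,px,z):
    K,d,r,t=cam(n); u=cv2.undistortPoints(np.float64(px).reshape(-1,1,2),K,d).reshape(-1,2)
    R=cv2.Rodrigues(r)[0]; D=np.c_[u,np.ones(len(u))]@R; C=-R.T@t
    return C+D*((z-C[2])/D[:,2])[:,None]
E
python3 - <<'E'
from h import *
s=bot.observe(); print('tcp px',proj('scene',s['position']),proj('top',s['position']))
G={'top':{30:(175,257),40:(281,236),60:(370,235),50:(452,250)},'scene':{30:(467,205),40:(364,196),60:(285,178),50:(224,155)}}
for n in('top','scene'):
    im=cv2.imread(f'pics/{n}0.png'); g=im.max(2).astype(int); sat=g-im.min(2)
    for w,(u,v) in G[n].items():
        m=np.zeros(g.shape,np.uint8); m[(sat<30)]=1   # grey: tyre + hub
        q=np.zeros_like(m); cv2.circle(q,(u,v),20,1,-1); m&=q
        k,l,st,ce=cv2.connectedComponentsWithStats(m)
        j=l[v-2:v+3,u-2:u+3].max() if l[v,u]==0 else l[v,u]
        cs=cv2.findContours((l==j).astype(np.uint8),0,1)[0]; c=max(cs,key=cv2.contourArea)
        hull=cv2.convexHull(c).reshape(-1,2)
        # rays onto top plane: silhouette; 
        P=ray(n,hull,.026)[:,:2].astype(np.float32); cc,r=cv2.minEnclosingCircle(P)
        hm=(l>=0)&(q>0)&(sat<40)&(g>110)
        hb=np.argwhere(hm)[:,::-1].astype(float); 
        H=ray(n,hb.mean(0),.026)[0] if len(hb) else None
        print(n,w,st[j],'sil',np.round(cc,4),round(2*r,4),'hub',len(hb),np.round(H,4))
    if n=='top':
        for u,v in((289,151),(326,151),(364,152),(401,153)):
            q=np.zeros(g.shape,np.uint8);cv2.circle(q,(u,v),19,1,-1)
            m=((sat<75)&(g>110)&(q>0)).astype(np.uint8)
            p=cv2.findNonZero(cv2.convexHull(cv2.findNonZero(m)) if 0 else m)
            e=cv2.fitEllipse(cv2.convexHull(p)); print('ring',e,np.round(ray(n,e[0],.006)[0],4))
E
python3 - <<'E'
import cv2
a=cv2.imread('pics/top0.png')[110:290,150:480]
cv2.imwrite('pics/topz.png',cv2.resize(a,(792,432),interpolation=0))
E
```

```text
tcp px [[648.7642166  108.07438358]] [[-53.30665603 355.32883701]]
top 30 [167 250  16  14 176] sil [0.3871 0.2981] 0.0336 hub 38 [0.388  0.3027 0.026 ]
top 40 [272 227  18  18 253] sil [0.4376 0.0753] 0.0387 hub 93 [0.439  0.0762 0.026 ]
top 60 [357 222  27  28 587] sil [ 0.4422 -0.1155] 0.0601 hub 209 [ 0.4427 -0.118   0.026 ]
top 50 [439 239  25  23 444] sil [ 0.4136 -0.2917] 0.0537 hub 121 [ 0.4134 -0.2961  0.026 ]
ring ((288.3519592285156, 149.97340393066406), (33.22391128540039, 33.70343017578125), 77.32151794433594) [0.6303 0.0654 0.006 ]
ring ((326.082763671875, 151.00428771972656), (32.94422912597656, 33.72198486328125), 98.92510986328125) [ 0.6301 -0.0197  0.006 ]
ring ((363.59161376953125, 151.97189331054688), (32.745849609375, 33.924503326416016), 116.12054443359375) [ 0.63   -0.1046  0.006 ]
ring ((401.0668640136719, 153.17433166503906), (32.64012145996094, 34.15118408203125), 129.14329528808594) [ 0.6296 -0.1899  0.006 ]
scene 30 [459 198  16  16 203] sil [0.3988 0.3001] 0.0519 hub 20 [0.3853 0.3027 0.026 ]
scene 40 [355 188  18  19 275] sil [0.45   0.0799] 0.0602 hub 36 [0.4375 0.0741 0.026 ]
scene 60 [272 167  26  24 496] sil [ 0.4533 -0.1122] 0.0824 hub 89 [ 0.4402 -0.1192  0.026 ]
scene 50 [214 146  21  20 331] sil [ 0.4266 -0.2894] 0.0764 hub 46 [ 0.4136 -0.2987  0.026 ]
```

View pics/topz.png

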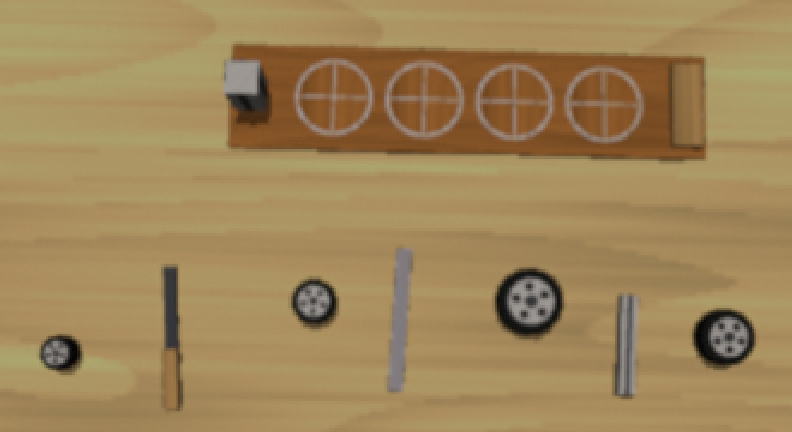

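```bash
cat >> h.py <<'E'
def go(x,y,z,yaw=0.0):
    s=bot.observe(); p=s['position']; from scipy.spatial.transform import Rotation as Ro
    R=Ro.from_euler('xyz',s['tool_rot']).as_matrix()
    d=R.T@(np.array([x,y,z])-p)*1000
    print('t',round(s['clock'],2),'pos',np.round(p,4),'rot',np.round(s['tool_rot'],3),'F',np.round(s['force'],1),'w',round(s['grip_width'],4))
    print('dx %.1f dy %.1f dz %.1f yaw %.3f'%(*d,s['tool_rot'][2]-yaw))
E
python3 -c "
from h import *
go(.387,.3027,.12)"
```

```text
t 0.1 pos [0.227  0.582  0.2308] rot [-1.571e+00  1.000e-03  1.199e+00] F [-0.3 -0.2 -0.6] w 0.0854
dx -202.0 dy 111.0 dz -250.5 yaw 1.199
```

```bash
python3 -m crank '[{"hand":0,"dx":-17,"dy":9,"dz":-21,"yaw":0.1},{"hand":0,"dx":-35,"dy":20,"dz":-43,"yaw":0.22},{"hand":0,"dx":-55,"dy":30,"dz":-68,"yaw":0.34},{"hand":0,"dx":-75,"dy":41,"dz":-93,"yaw":0.46},{"hand":0,"dx":-95,"dy":52,"dz":-118,"yaw":0.58},{"hand":0,"dx":-115,"dy":63,"dz":-143,"yaw":0.7},{"hand":0,"dx":-135,"dy":74,"dz":-168,"yaw":0.82},{"hand":0,"dx":-155,"dy":85,"dz":-192,"yaw":0.94},{"hand":0,"dx":-175,"dy":96,"dz":-217,"yaw":1.06},{"hand":0,"dx":-195,"dy":107,"dz":-242,"yaw":1.17},{"hand":0,"dx":-202,"dy":111,"dz":-250.5,"yaw":1.199},{"hand":0,"dx":-202,"dy":111,"dz":-250.5,"yaw":1.199}]' 40
python3 - <<'E'
from h import *
go(.387,.3027,.003)
im=bot.grab_frame('top');cv2.imwrite('pics/t1.png',cv2.resize(im[90:310,50:480,::-1],(774,396)))
E
```

```text
clock: 1.1
position: [0.388, 0.3001, 0.1194]
tool_rot: [-1.573, 0.001, -0.005]
force: [0.2, 0.3, 0.5]
grip_width: 0.0855
t 1.1 pos [0.388  0.3001 0.1194] rot [-1.573e+00  1.000e-03 -5.000e-03] F [0.2 0.3 0.5] w 0.0855
dx -0.9 dy 116.4 dz 2.8 yaw -0.005
```

View pics/t1.png

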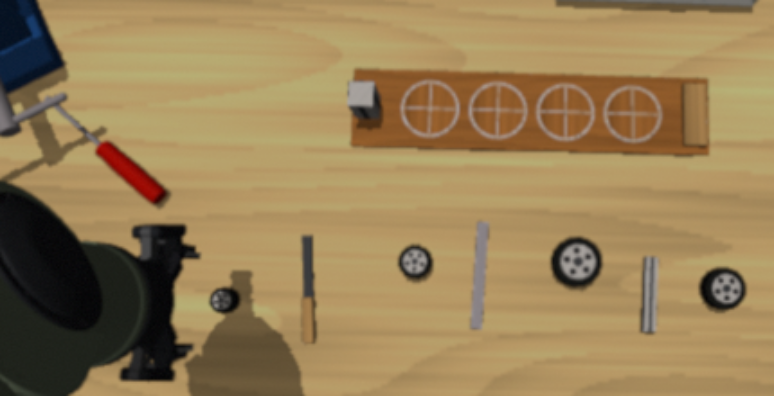

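The gripper is over the 30 mm wheel, which is at (223,300) in the crop. I'll go down partway and check again.

```bash
python3 -m crank '[{"hand":0,"dy":25},{"hand":0,"dy":50},{"hand":0,"dy":69},{"hand":0,"dy":69},{"hand":0,"dy":69}]'
python3 - <<'E'
from h import *
go(.387,.3027,.003)
im=bot.grab_frame('scene');cv2.imwrite('pics/s1.png',cv2.resize(im[100:300,330:640,::-1],(775,500)))
E
```

```text
t 1.15 pos [0.3873 0.3022 0.1199] rot [-1.572e+00  1.000e-03 -1.000e-03] F [-1.   0.9 -0.7] w 0.0855
dx -0.2 dy 116.9 dz 0.6 yaw -0.001$[0]: bad value
```

View pics/s1.png

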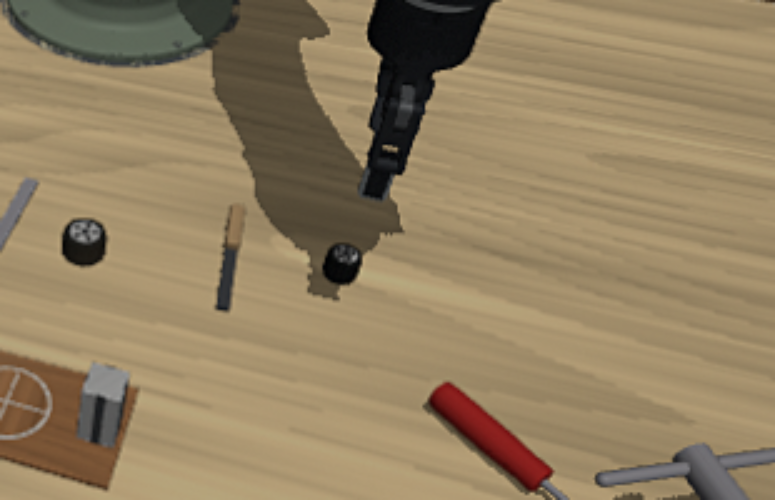

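The rows need every key, so that call was refused. The pose has settled at the target, and the view shows the fingers above the wheel at (342,262). I'll go down and grip.

```bash
python3 -m crank '[{"hand":0,"dx":0,"dy":30,"dz":0.5,"yaw":0},{"hand":0,"dx":0,"dy":60,"dz":0.5,"yaw":0},{"hand":0,"dx":0,"dy":90,"dz":0.5,"yaw":0},{"hand":0,"dx":0,"dy":105,"dz":0.5,"yaw":0},{"hand":0,"dx":0,"dy":113,"dz":0.5,"yaw":0},{"hand":0,"dx":0,"dy":116,"dz":0.5,"yaw":0},{"hand":0.3,"dx":0,"dy":116,"dz":0.5,"yaw":0},{"hand":1,"dx":0,"dy":116,"dz":0.5,"yaw":0},{"hand":1,"dx":0,"dy":116,"dz":0.5,"yaw":0},{"hand":1,"dx":0,"dy":116,"dz":0.5,"yaw":0},{"hand":1,"dx":0,"dy":116,"dz":0.5,"yaw":0},{"hand":1,"dx":0,"dy":116,"dz":0.5,"yaw":0}]' 40; python3 -m crank '[{"hand":1,"dx":0,"dy":0,"dz":0,"yaw":0},{"hand":1,"dx":0,"dy":0,"dz":0,"yaw":0},{"hand":1,"dx":0,"dy":0,"dz":0,"yaw":0},{"hand":1,"dx":0,"dy":0,"dz":0,"yaw":0}]' 40
python3 - <<'E'
from h import *
go(.63,.0654,.06)
im=bot.grab_frame('scene');cv2.imwrite('pics/s2.png',cv2.resize(im[100:300,330:640,::-1],(775,500)))
go(.63,.0654,.06)
E
```

```text
clock: 2.2
position: [0.3874, 0.304, 0.0052]
tool_rot: [-1.57, -0.001, -0.0]
force: [-3.2, 0.0, 12.7]
grip_width: 0.0288
clock: 2.53
position: [0.3874, 0.304, 0.0052]
tool_rot: [-1.57, -0.001, -0.0]
force: [-1.9, -1.1, 13.5]
grip_width: 0.0286
t 2.53 pos [0.3874 0.304  0.0052] rot [-1.57e+00 -1.00e-03 -0.00e+00] F [-1.9 -1.1 13.5] w 0.0286
dx 242.7 dy -54.9 dz -238.5 yaw -0.000
t 2.58 pos [0.3874 0.304  0.0052] rot [-1.57e+00 -1.00e-03 -0.00e+00] F [-2.5 -1.2 13.8] w 0.0283
dx 242.7 dy -54.9 dz -238.5 yaw -0.000
```

View pics/s2.png

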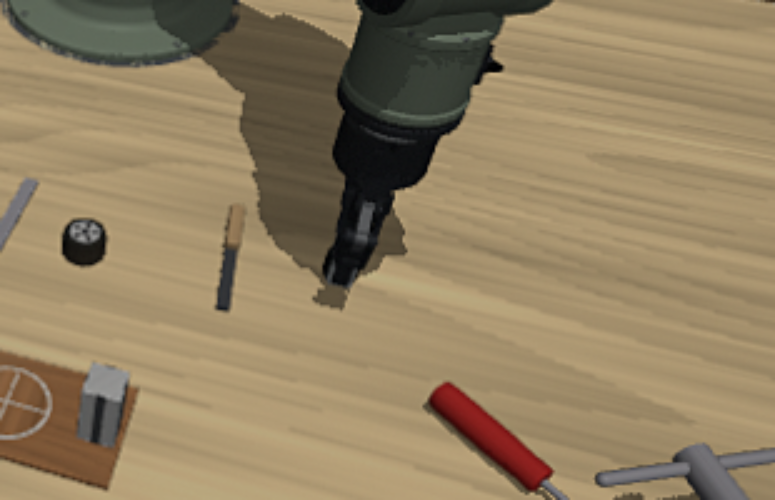

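```bash
python3 -m crank '[{"hand":1,"dx":0,"dy":-15,"dz":0,"yaw":0},{"hand":1,"dx":0,"dy":-45,"dz":0,"yaw":0},{"hand":1,"dx":12,"dy":-75,"dz":-12,"yaw":0},{"hand":1,"dx":35,"dy":-80,"dz":-34,"yaw":0},{"hand":1,"dx":63,"dy":-80,"dz":-62,"yaw":0},{"hand":1,"dx":91,"dy":-80,"dz":-90,"yaw":0},{"hand":1,"dx":119,"dy":-80,"dz":-118,"yaw":0},{"hand":1,"dx":147,"dy":-80,"dz":-146,"yaw":0},{"hand":1,"dx":175,"dy":-80,"dz":-174,"yaw":0},{"hand":1,"dx":203,"dy":-80,"dz":-202,"yaw":0},{"hand":1,"dx":228,"dy":-80,"dz":-225,"yaw":0},{"hand":1,"dx":243,"dy":-80,"dz":-238,"yaw":0}]' 40; python3 -m crank '[{"hand":1,"dx":0,"dy":0,"dz":0,"yaw":0},{"hand":1,"dx":0,"dy":0,"dz":0,"yaw":0},{"hand":1,"dx":0,"dy":0,"dz":0,"yaw":0}]' 40
python3 - <<'E'
from h import *
go(.63,.0654,.012)
im=bot.grab_frame('scene');cv2.imwrite('pics/s3.png',cv2.resize(im[130:330,180:490,::-1],(775,500)))
E
```

```text
clock: 3.58
position: [0.6323, 0.0615, 0.0848]
tool_rot: [-1.572, -0.002, -0.003]
force: [0.3, -0.0, -0.2]
grip_width: 0.0284
clock: 3.83
position: [0.6296, 0.0661, 0.0844]
tool_rot: [-1.57, 0.0, 0.0]
force: [0.8, 0.5, -0.6]
grip_width: 0.0285
t 3.83 pos [0.6296 0.0661 0.0844] rot [-1.57  0.    0.  ] F [ 0.8  0.5 -0.6] w 0.0285
dx 0.5 dy 72.4 dz -0.7 yaw 0.000
```

View pics/s3.png

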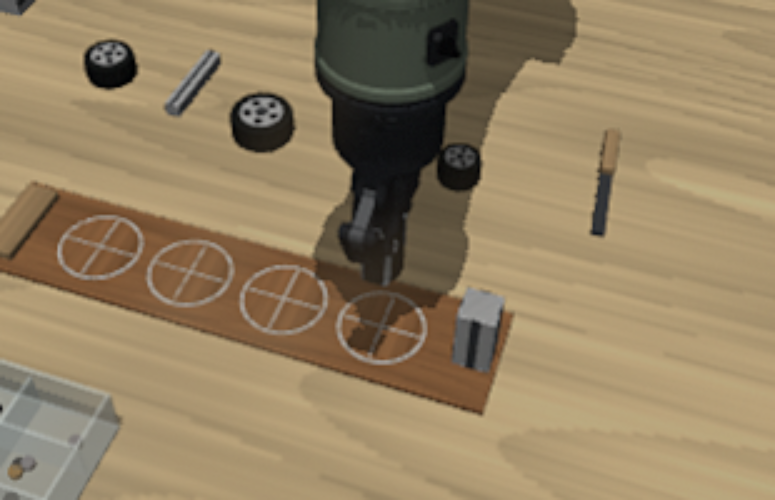

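The wheel is held (opening 28.5 mm) over the ring nearest the stop. The finger hides it in this view. Lowering it now.

```bash
python3 -m crank '[{"hand":1,"dx":0.5,"dy":25,"dz":-0.5,"yaw":0},{"hand":1,"dx":0.5,"dy":50,"dz":-0.5,"yaw":0},{"hand":1,"dx":0.5,"dy":65,"dz":-0.5,"yaw":0},{"hand":1,"dx":0.5,"dy":70,"dz":-0.5,"yaw":0},{"hand":1,"dx":0.5,"dy":73,"dz":-0.5,"yaw":0},{"hand":1,"dx":0.5,"dy":73,"dz":-0.5,"yaw":0},{"hand":1,"dx":0.5,"dy":73,"dz":-0.5,"yaw":0}]' 40; python3 -m crank '[{"hand":0.5,"dx":0,"dy":-1,"dz":0,"yaw":0},{"hand":0.2,"dx":0,"dy":-1,"dz":0,"yaw":0},{"hand":0,"dx":0,"dy":-1,"dz":0,"yaw":0},{"hand":0,"dx":0,"dy":-5,"dz":0,"yaw":0},{"hand":0,"dx":0,"dy":-25,"dz":0,"yaw":0},{"hand":0,"dx":0,"dy":-60,"dz":0,"yaw":0},{"hand":0,"dx":0,"dy":-80,"dz":0,"yaw":0},{"hand":0,"dx":-28,"dy":-90,"dz":0,"yaw":0},{"hand":0,"dx":-65,"dy":-90,"dz":0,"yaw":0},{"hand":0,"dx":-105,"dy":-90,"dz":4,"yaw":0},{"hand":0,"dx":-145,"dy":-90,"dz":7,"yaw":0},{"hand":0,"dx":-190,"dy":-90,"dz":10,"yaw":0}]'; python3 -m crank '[{"hand":0,"dx":0,"dy":0,"dz":0,"yaw":0},{"hand":0,"dx":0,"dy":0,"dz":0,"yaw":0},{"hand":0,"dx":0,"dy":0,"dz":0,"yaw":0}]'
python3 - <<'E'
from h import *
im=bot.grab_frame('scene');cv2.imwrite('pics/s4.png',cv2.resize(im[130:330,180:490,::-1],(775,500)))
cv2.imwrite('pics/s4f.png',im[:,:,::-1])
go(.4385,.0755,.006)
im=bot.grab_frame('top');cv2.imwrite('pics/t4.png',cv2.resize(im[90:310,150:480,::-1],(792,528)))
cv2.imwrite('pics/t4f.png',im[:,:,::-1])
E
```

```text
clock: 4.47
position: [0.631, 0.0654, 0.0124]
tool_rot: [-1.571, -0.001, 0.0]
force: [-0.1, -0.5, -0.2]
grip_width: 0.0285
clock: 5.47
position: [0.4423, 0.0748, 0.1017]
tool_rot: [-1.57, -0.001, -0.0]
force: [1.1, 0.7, -0.8]
grip_width: 0.0853
clock: 5.72
position: [0.4449, 0.0751, 0.1019]
tool_rot: [-1.57, -0.002, 0.0]
force: [-0.3, 0.1, -0.2]
grip_width: 0.0857
t 5.77 pos [0.4452 0.075  0.1017] rot [-1.57e+00 -1.00e-03 -0.00e+00] F [-0.  -0.5 -0.3] w 0.0851
dx -6.8 dy 95.7 dz 0.5 yaw -0.000
```

View pics/s4.png

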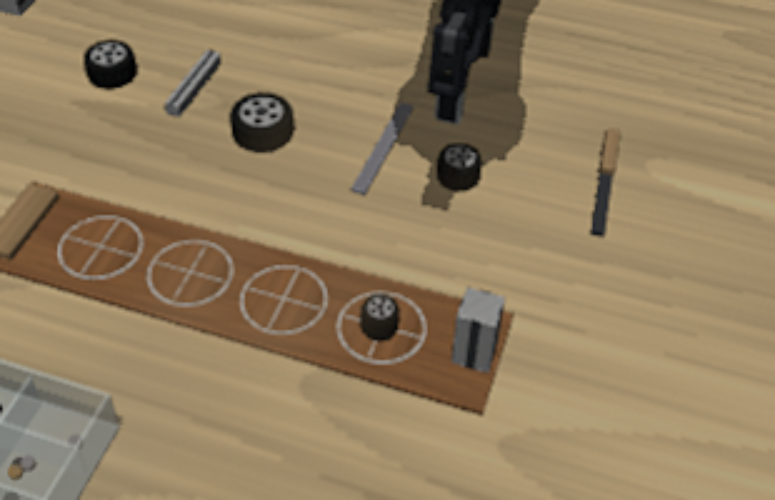

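View pics/t4.png

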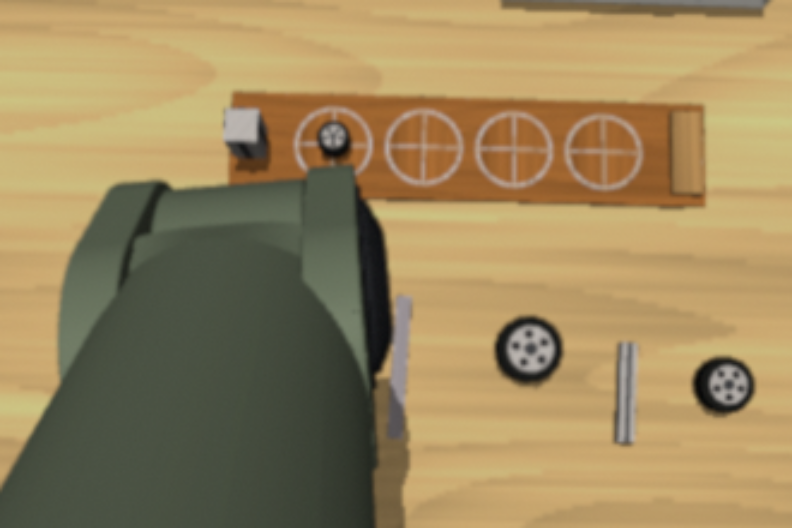

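The 30 mm wheel sits on the ring, with its hub near (333,137) in the crop. I'll measure its offset in both views.

```bash
cat >> h.py <<'E'
def hub(n,im,P,z,rad):  # centroid of bright grey near the projection of P
    c=proj(n,[*P[:2],z])[0]; g=im.max(2).astype(int); sat=g-im.min(2)
    q=np.zeros(g.shape,np.uint8); cv2.circle(q,tuple(np.round(c).astype(int).tolist()),rad,1,-1)
    m=((q>0)&(g<100)).astype(np.uint8)   # tyre+holes
    hl=np.zeros_like(m); pts=cv2.findNonZero(m)
    if pts is not None: cv2.fillConvexPoly(hl,cv2.convexHull(pts),1)
    b=np.argwhere((q>0)&(hl>0)&(sat<40)&(g>100))[:,::-1].astype(float)
    return ray(n,b.mean(0),z)[0][:2] if len(b) else None,len(b)
E
python3 - <<'E'
from h import *
for n in('scene','top'):
    im=cv2.imread(f'pics/{n[0]}4f.png')
    print(n,hub(n,im,(.63,.0654),.032,9))
# rings in scene
im=cv2.imread('pics/scene0.png'); g=im.max(2).astype(int); sat=g-im.min(2)
for y in(.0654,-.0197,-.1046,-.1899):
    u=proj('scene',(.63,y,.006))[0]; q=np.zeros(g.shape,np.uint8);cv2.circle(q,tuple(np.round(u).astype(int).tolist()),20,1,-1)
    p=cv2.findNonZero(((sat<75)&(g>110)&(q>0)).astype(np.uint8)); e=cv2.fitEllipse(cv2.convexHull(p)); print(u,e,np.round(ray('scene',e[0],.006)[0],4))
E
```

```text
scene (array([0.6302464 , 0.06252457]), 43)
top (array([0.63213792, 0.06402632]), 74)
[332.35404473 260.94737533] ((332.0120544433594, 260.9790344238281), (39.75277328491211, 39.98336410522461), 54.29740905761719) [0.6303 0.0648 0.006 ]
[293.20989251 249.7607495 ] ((293.0164794921875, 249.94296264648438), (39.767250061035156, 39.99639129638672), 106.0393295288086) [ 0.6306 -0.0199  0.006 ]
[255.81960571 239.09182567] ((256.0238342285156, 238.97010803222656), (39.803775787353516, 39.95947265625), 98.37149810791016) [ 0.6296 -0.1043  0.006 ]
[219.78861944 228.82594809] ((220.0354461669922, 228.76686096191406), (39.21916198730469, 40.202186584472656), 99.60055541992188) [ 0.6297 -0.1895  0.006 ]
```

The 30 mm wheel is about 1.5–2 mm off in y. I'll trim that later and pick the 40 mm wheel now.

```bash
python3 -m crank '[{"hand":0,"dx":-4,"dy":20,"dz":0.5,"yaw":0},{"hand":0,"dx":-7,"dy":45,"dz":0.5,"yaw":0},{"hand":0,"dx":-7,"dy":70,"dz":0.5,"yaw":0},{"hand":0,"dx":-7,"dy":87,"dz":0.5,"yaw":0},{"hand":0,"dx":-7,"dy":94.5,"dz":0.5,"yaw":0},{"hand":0,"dx":-7,"dy":94.5,"dz":0.5,"yaw":0},{"hand":0.3,"dx":-7,"dy":94.5,"dz":0.5,"yaw":0},{"hand":0.5,"dx":-7,"dy":94.5,"dz":0.5,"yaw":0},{"hand":1,"dx":-7,"dy":94.5,"dz":0.5,"yaw":0},{"hand":1,"dx":-7,"dy":94.5,"dz":0.5,"yaw":0},{"hand":1,"dx":-7,"dy":94.5,"dz":0.5,"yaw":0},{"hand":1,"dx":-7,"dy":94.5,"dz":0.5,"yaw":0}]' 40; python3 -m crank '[{"hand":1,"dx":0,"dy":0,"dz":0,"yaw":0},{"hand":1,"dx":0,"dy":0,"dz":0,"yaw":0}]' 40; python3 -c "
from h import *
go(.63,-.0197,.006)"
```

```text
clock: 6.82
position: [0.4375, 0.0755, 0.0078]
tool_rot: [-1.57, -0.002, -0.0]
force: [-1.3, -0.4, 15.7]
grip_width: 0.0388
clock: 6.98
position: [0.4376, 0.0756, 0.0078]
tool_rot: [-1.57, -0.002, -0.0]
force: [-2.2, -1.4, 14.8]
grip_width: 0.0386
t 6.98 pos [0.4376 0.0756 0.0078] rot [-1.57  -0.002 -0.   ] F [-2.2 -1.4 14.8] w 0.0386
dx 192.4 dy 2.0 dz -95.3 yaw -0.000
```

```bash
python3 -m crank '[{"hand":1,"dx":0,"dy":-15,"dz":0,"yaw":0},{"hand":1,"dx":0,"dy":-45,"dz":0,"yaw":0},{"hand":1,"dx":10,"dy":-75,"dz":-5,"yaw":0},{"hand":1,"dx":30,"dy":-80,"dz":-15,"yaw":0},{"hand":1,"dx":60,"dy":-80,"dz":-30,"yaw":0},{"hand":1,"dx":92,"dy":-80,"dz":-46,"yaw":0},{"hand":1,"dx":124,"dy":-80,"dz":-62,"yaw":0},{"hand":1,"dx":156,"dy":-80,"dz":-78,"yaw":0},{"hand":1,"dx":180,"dy":-80,"dz":-89,"yaw":0},{"hand":1,"dx":192,"dy":-80,"dz":-95,"yaw":0},{"hand":1,"dx":192,"dy":-80,"dz":-95,"yaw":0},{"hand":1,"dx":192,"dy":-80,"dz":-95,"yaw":0}]' 40; python3 -m crank '[{"hand":1,"dx":0,"dy":0,"dz":0,"yaw":0},{"hand":1,"dx":0,"dy":0,"dz":0,"yaw":0},{"hand":1,"dx":0,"dy":0,"dz":0,"yaw":0}]' 40; python3 -c "
from h import *
go(.63,-.0197,.014)"
```

```text
clock: 7.98
position: [0.629, -0.02, 0.0869]
tool_rot: [-1.571, -0.0, -0.001]
force: [-0.6, 0.3, -1.2]
grip_width: 0.0385
clock: 8.23
position: [0.6285, -0.019, 0.0871]
tool_rot: [-1.571, 0.0, 0.001]
force: [0.1, 0.2, -0.3]
grip_width: 0.0384
t 8.23 pos [ 0.6285 -0.019   0.0871] rot [-1.571e+00  0.000e+00  1.000e-03] F [ 0.1  0.2 -0.3] w 0.0384
dx 1.5 dy 73.1 dz -0.7 yaw 0.001
```

```bash
python3 -m crank '[{"hand":1,"dx":1,"dy":25,"dz":-0.5,"yaw":0},{"hand":1,"dx":1,"dy":50,"dz":-0.5,"yaw":0},{"hand":1,"dx":1,"dy":65,"dz":-0.5,"yaw":0},{"hand":1,"dx":1,"dy":70,"dz":-0.5,"yaw":0},{"hand":1,"dx":1,"dy":73,"dz":-0.5,"yaw":0},{"hand":1,"dx":1,"dy":73,"dz":-0.5,"yaw":0},{"hand":1,"dx":1,"dy":73,"dz":-0.5,"yaw":0}]' 40; python3 -m crank '[{"hand":0.5,"dx":0,"dy":-1,"dz":0,"yaw":0},{"hand":0.2,"dx":0,"dy":-1,"dz":0,"yaw":0},{"hand":0,"dx":0,"dy":-1,"dz":0,"yaw":0},{"hand":0,"dx":0,"dy":-5,"dz":0,"yaw":0},{"hand":0,"dx":0,"dy":-25,"dz":0,"yaw":0},{"hand":0,"dx":0,"dy":-60,"dz":0,"yaw":0},{"hand":0,"dx":0,"dy":-80,"dz":0,"yaw":0},{"hand":0,"dx":-15,"dy":-90,"dz":-19,"yaw":0},{"hand":0,"dx":-38,"dy":-90,"dz":-48,"yaw":0},{"hand":0,"dx":-62,"dy":-90,"dz":-79,"yaw":0},{"hand":0,"dx":-86,"dy":-90,"dz":-110,"yaw":0},{"hand":0,"dx":-110,"dy":-90,"dz":-141,"yaw":0}]'; python3 -m crank '[{"hand":0,"dx":-24,"dy":0,"dz":-31,"yaw":0},{"hand":0,"dx":-48,"dy":0,"dz":-62,"yaw":0},{"hand":0,"dx":-72,"dy":0,"dz":-93,"yaw":0},{"hand":0,"dx":-93,"dy":0,"dz":-120,"yaw":0},{"hand":0,"dx":-106,"dy":0,"dz":-137,"yaw":0},{"hand":0,"dx":-106,"dy":0,"dz":-137,"yaw":0},{"hand":0,"dx":-106,"dy":0,"dz":-137,"yaw":0},{"hand":0,"dx":-106,"dy":0,"dz":-137,"yaw":0}]'
python3 - <<'E'
from h import *
im=bot.grab_frame('scene');cv2.imwrite('pics/s5.png',cv2.resize(im[130:330,180:490,::-1],(775,500)))
cv2.imwrite('pics/s5f.png',im[:,:,::-1])
b=im[:,:,::-1]
for p in((.63,.064),(.63,-.02)): print(hub('scene',b,p,.032,9 if p[1]>0 else 11))
im=bot.grab_frame('top');cv2.imwrite('pics/t5.png',cv2.resize(im[90:310,150:480,::-1],(792,528)))
cv2.imwrite('pics/t5f.png',im[:,:,::-1])
b=im[:,:,::-1]
for p in((.63,.064),(.63,-.02)): print(hub('top',b,p,.032,9 if p[1]>0 else 11))
go(.4135,-.297,.010)
E
```

```text
clock: 8.82
position: [0.6304, -0.02, 0.0149]
tool_rot: [-1.571, -0.001, 0.0]
force: [0.8, -0.5, -1.3]
grip_width: 0.0383
clock: 9.82
position: [0.5188, -0.1623, 0.1043]
tool_rot: [-1.571, -0.001, 0.0]
force: [1.5, -0.9, -0.2]
grip_width: 0.0856
clock: 10.48
position: [0.4145, -0.2977, 0.104]
tool_rot: [-1.571, -0.001, 0.0]
force: [1.0, 1.7, -0.4]
grip_width: 0.085
(array([0.6302464 , 0.06252457]), 43)
(array([ 0.62963956, -0.02031715]), 77)
(array([0.631714  , 0.06405207]), 62)
(array([ 0.63077341, -0.01924136]), 112)
t 10.58 pos [ 0.4148 -0.2972  0.1039] rot [-1.571 -0.     0.002] F [0.3 0.4 0.9] w 0.0856
dx -1.3 dy 93.9 dz 0.2 yaw 0.002
```

View pics/s5.png

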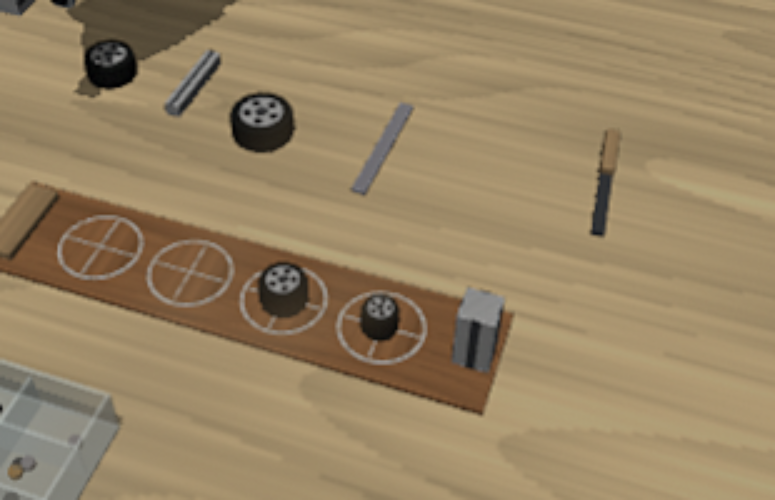

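View pics/t5.png

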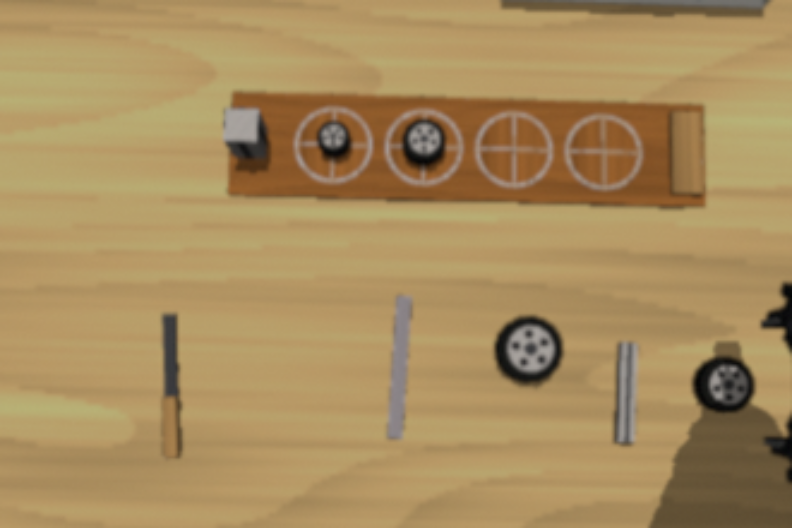

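The 40 mm wheel is centred to within about 1 mm, with its hub at (424,140) in the crop. Next is the 50 mm wheel.

```bash
python3 -m crank '[{"hand":0,"dx":-1,"dy":20,"dz":0,"yaw":0},{"hand":0,"dx":-1,"dy":45,"dz":0,"yaw":0},{"hand":0,"dx":-1,"dy":70,"dz":0,"yaw":0},{"hand":0,"dx":-1,"dy":87,"dz":0,"yaw":0},{"hand":0,"dx":-1,"dy":95,"dz":0,"yaw":0},{"hand":0,"dx":-1,"dy":95,"dz":0,"yaw":0},{"hand":0.2,"dx":-1,"dy":95,"dz":0,"yaw":0},{"hand":0.35,"dx":-1,"dy":95,"dz":0,"yaw":0},{"hand":1,"dx":-1,"dy":95,"dz":0,"yaw":0},{"hand":1,"dx":-1,"dy":95,"dz":0,"yaw":0},{"hand":1,"dx":-1,"dy":95,"dz":0,"yaw":0},{"hand":1,"dx":-1,"dy":95,"dz":0,"yaw":0}]' 40; python3 -m crank '[{"hand":1,"dx":0,"dy":0,"dz":0,"yaw":0},{"hand":1,"dx":0,"dy":0,"dz":0,"yaw":0}]' 40; python3 -c "
from h import *
go(.63,-.1046,.006)"
```

```text
clock: 11.58
position: [0.4136, -0.2984, 0.0102]
tool_rot: [-1.572, -0.002, 0.0]
force: [-2.0, 1.9, 13.0]
grip_width: 0.0485
clock: 11.75
position: [0.4136, -0.2984, 0.0102]
tool_rot: [-1.572, -0.002, -0.0]
force: [-0.6, 2.4, 13.0]
grip_width: 0.0485
t 11.75 pos [ 0.4136 -0.2984  0.0102] rot [-1.572 -0.002 -0.   ] F [-0.6  2.4 13. ] w 0.0485
dx 216.3 dy 4.4 dz 193.8 yaw -0.000
```

```bash
python3 -m crank '[{"hand":1,"dx":0,"dy":-15,"dz":0,"yaw":0},{"hand":1,"dx":0,"dy":-45,"dz":0,"yaw":0},{"hand":1,"dx":10,"dy":-75,"dz":9,"yaw":0},{"hand":1,"dx":30,"dy":-80,"dz":27,"yaw":0},{"hand":1,"dx":56,"dy":-80,"dz":50,"yaw":0},{"hand":1,"dx":84,"dy":-80,"dz":75,"yaw":0},{"hand":1,"dx":112,"dy":-80,"dz":100,"yaw":0},{"hand":1,"dx":140,"dy":-80,"dz":125,"yaw":0},{"hand":1,"dx":168,"dy":-80,"dz":150,"yaw":0},{"hand":1,"dx":194,"dy":-80,"dz":173,"yaw":0},{"hand":1,"dx":210,"dy":-80,"dz":187,"yaw":0},{"hand":1,"dx":216,"dy":-80,"dz":192,"yaw":0}]' 40; python3 -m crank '[{"hand":1,"dx":0,"dy":0,"dz":0,"yaw":0},{"hand":1,"dx":0,"dy":0,"dz":0,"yaw":0},{"hand":1,"dx":0,"dy":0,"dz":0,"yaw":0},{"hand":1,"dx":0,"dy":0,"dz":0,"yaw":0}]' 40; python3 -c "
from h import *
go(.63,-.1056,.0165)"
```

```text
clock: 12.75
position: [0.6315, -0.1023, 0.0894]
tool_rot: [-1.57, -0.002, 0.004]
force: [-0.1, 0.7, -0.6]
grip_width: 0.0482
clock: 13.08
position: [0.6281, -0.1077, 0.0891]
tool_rot: [-1.571, 0.0, -0.002]
force: [-0.7, -0.9, -0.7]
grip_width: 0.0483
t 13.08 pos [ 0.6281 -0.1077  0.0891] rot [-1.571  0.    -0.002] F [-0.7 -0.9 -0.7] w 0.0483
dx 1.9 dy 72.6 dz 2.1 yaw -0.002
```

```bash
python3 -m crank '[{"hand":1,"dx":1,"dy":25,"dz":1,"yaw":0},{"hand":1,"dx":1,"dy":50,"dz":1,"yaw":0},{"hand":1,"dx":1,"dy":65,"dz":1,"yaw":0},{"hand":1,"dx":1,"dy":68,"dz":1,"yaw":0},{"hand":1,"dx":1,"dy":68,"dz":1,"yaw":0},{"hand":1,"dx":1,"dy":68,"dz":1,"yaw":0},{"hand":1,"dx":1,"dy":68,"dz":1,"yaw":0}]' 40;  python3 -c "
from h import *
go(.63,-.1056,.0165)"
```

```text
clock: 13.67
position: [0.6306, -0.1055, 0.0221]
tool_rot: [-1.571, -0.002, -0.0]
force: [-0.1, -0.5, -0.4]
grip_width: 0.0483
t 13.67 pos [ 0.6306 -0.1055  0.0221] rot [-1.571 -0.002 -0.   ] F [-0.1 -0.5 -0.4] w 0.0483
dx -0.6 dy 5.6 dz -0.1 yaw -0.000
```

```bash
python3 -m crank '[{"hand":1,"dx":-0.5,"dy":3,"dz":0,"yaw":0},{"hand":1,"dx":-0.5,"dy":5.5,"dz":0,"yaw":0},{"hand":1,"dx":-0.5,"dy":5.5,"dz":0,"yaw":0},{"hand":1,"dx":-0.5,"dy":5.5,"dz":0,"yaw":0}]' 40; python3 -m crank '[{"hand":0.3,"dx":0,"dy":-1,"dz":0,"yaw":0},{"hand":0.1,"dx":0,"dy":-1,"dz":0,"yaw":0},{"hand":0,"dx":0,"dy":-1,"dz":0,"yaw":0},{"hand":0,"dx":0,"dy":-5,"dz":0,"yaw":0},{"hand":0,"dx":0,"dy":-25,"dz":0,"yaw":0},{"hand":0,"dx":0,"dy":-60,"dz":0,"yaw":0},{"hand":0,"dx":0,"dy":-80,"dz":0,"yaw":0},{"hand":0,"dx":-20,"dy":-90,"dz":-1,"yaw":0},{"hand":0,"dx":-56,"dy":-90,"dz":-4,"yaw":0},{"hand":0,"dx":-94,"dy":-90,"dz":-7,"yaw":0},{"hand":0,"dx":-132,"dy":-90,"dz":-10,"yaw":0},{"hand":0,"dx":-168,"dy":-90,"dz":-12,"yaw":0}]'; python3 -m crank '[{"hand":0,"dx":-15,"dy":0,"dz":-1,"yaw":0},{"hand":0,"dx":-20,"dy":0,"dz":-1,"yaw":0},{"hand":0,"dx":-20,"dy":0,"dz":-1,"yaw":0},{"hand":0,"dx":-20,"dy":0,"dz":-1,"yaw":0},{"hand":0,"dx":-20,"dy":0,"dz":-1,"yaw":0}]'
python3 - <<'E'
from h import *
im=bot.grab_frame('scene');b=im[:,:,::-1]
cv2.imwrite('pics/s6.png',cv2.resize(im[130:330,180:490,::-1],(775,500)))
for p,r in(((.63,.064),9),((.63,-.02),11),((.63,-.105),13)): print(hub('scene',b,p,.032,r))
go(.4418,-.1183,.012)
E
```

```text
clock: 14.0
position: [0.6299, -0.1052, 0.0162]
tool_rot: [-1.571, -0.001, -0.0]
force: [-2.7, 0.9, 11.6]
grip_width: 0.0487
clock: 15.0
position: [0.4594, -0.1173, 0.1056]
tool_rot: [-1.571, -0.0, -0.0]
force: [0.7, -0.9, -0.1]
grip_width: 0.0855
clock: 15.42
position: [0.4429, -0.118, 0.1054]
tool_rot: [-1.571, -0.001, 0.001]
force: [-0.2, -0.7, 0.3]
grip_width: 0.0853
(array([0.63008563, 0.06269637]), 44)
(array([ 0.629451  , -0.02040128]), 82)
(array([ 0.62954236, -0.10413385]), 124)
t 15.47 pos [ 0.4427 -0.118   0.1052] rot [-1.571e+00 -1.000e-03  1.000e-03] F [-0.2 -0.5 -0.5] w 0.0852
dx -0.9 dy 93.2 dz -0.3 yaw 0.001
```

View pics/s6.png

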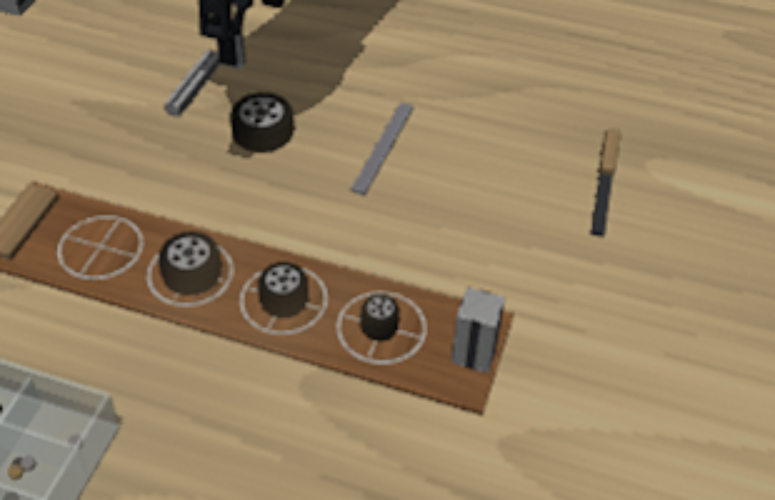

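The 50 mm wheel is well centred, with its hub at (190,250) in the crop. Next is the 60 mm wheel.

```bash
python3 -m crank '[{"hand":0,"dx":-1,"dy":20,"dz":0,"yaw":0},{"hand":0,"dx":-1,"dy":45,"dz":0,"yaw":0},{"hand":0,"dx":-1,"dy":70,"dz":0,"yaw":0},{"hand":0,"dx":-1,"dy":86,"dz":0,"yaw":0},{"hand":0,"dx":-1,"dy":93,"dz":0,"yaw":0},{"hand":0,"dx":-1,"dy":93,"dz":0,"yaw":0},{"hand":0.15,"dx":-1,"dy":93,"dz":0,"yaw":0},{"hand":0.25,"dx":-1,"dy":93,"dz":0,"yaw":0},{"hand":1,"dx":-1,"dy":93,"dz":0,"yaw":0},{"hand":1,"dx":-1,"dy":93,"dz":0,"yaw":0},{"hand":1,"dx":-1,"dy":93,"dz":0,"yaw":0},{"hand":1,"dx":-1,"dy":93,"dz":0,"yaw":0}]' 40; python3 -m crank '[{"hand":1,"dx":0,"dy":0,"dz":0,"yaw":0},{"hand":1,"dx":0,"dy":0,"dz":0,"yaw":0}]' 40; python3 -c "
from h import *
go(.63,-.1899,.006)"
```

```text
clock: 16.47
position: [0.4412, -0.1183, 0.0135]
tool_rot: [-1.571, -0.002, 0.0]
force: [-1.2, 0.2, 9.2]
grip_width: 0.0582
clock: 16.63
position: [0.4412, -0.1183, 0.0136]
tool_rot: [-1.571, -0.002, -0.0]
force: [-1.3, 1.1, 9.7]
grip_width: 0.0583
t 16.63 pos [ 0.4412 -0.1183  0.0136] rot [-1.571 -0.002 -0.   ] F [-1.3  1.1  9.7] w 0.0583
dx 188.7 dy 8.0 dz -71.6 yaw -0.000
```

```bash
python3 -m crank '[{"hand":1,"dx":0,"dy":-15,"dz":0,"yaw":0},{"hand":1,"dx":0,"dy":-45,"dz":0,"yaw":0},{"hand":1,"dx":8,"dy":-75,"dz":-3,"yaw":0},{"hand":1,"dx":26,"dy":-80,"dz":-10,"yaw":0},{"hand":1,"dx":56,"dy":-80,"dz":-21,"yaw":0},{"hand":1,"dx":88,"dy":-80,"dz":-33,"yaw":0},{"hand":1,"dx":120,"dy":-80,"dz":-46,"yaw":0},{"hand":1,"dx":150,"dy":-80,"dz":-57,"yaw":0},{"hand":1,"dx":174,"dy":-80,"dz":-66,"yaw":0},{"hand":1,"dx":188.5,"dy":-80,"dz":-71.5,"yaw":0},{"hand":1,"dx":188.5,"dy":-80,"dz":-71.5,"yaw":0},{"hand":1,"dx":188.5,"dy":-80,"dz":-71.5,"yaw":0}]' 40; python3 -m crank '[{"hand":1,"dx":0,"dy":25,"dz":0,"yaw":0},{"hand":1,"dx":0,"dy":50,"dz":0,"yaw":0},{"hand":1,"dx":0,"dy":65,"dz":0,"yaw":0},{"hand":1,"dx":0,"dy":68,"dz":0,"yaw":0},{"hand":1,"dx":0,"dy":68,"dz":0,"yaw":0},{"hand":1,"dx":0,"dy":68,"dz":0,"yaw":0},{"hand":1,"dx":0,"dy":68,"dz":0,"yaw":0},{"hand":1,"dx":0,"dy":68,"dz":0,"yaw":0}]' 40;python3 -c "
from h import *
go(.63,-.1899,.0198)"
```

```text
clock: 17.63
position: [0.6291, -0.1898, 0.0928]
tool_rot: [-1.571, -0.0, -0.0]
force: [-0.8, 0.1, -0.4]
grip_width: 0.0579
clock: 18.3
position: [0.6296, -0.1898, 0.0256]
tool_rot: [-1.571, -0.002, -0.0]
force: [0.2, -0.3, -0.0]
grip_width: 0.0577
t 18.3 pos [ 0.6296 -0.1898  0.0256] rot [-1.571 -0.002 -0.   ] F [ 0.2 -0.3 -0. ] w 0.0577
dx 0.4 dy 5.8 dz -0.1 yaw -0.000
```

```bash
python3 -m crank '[{"hand":1,"dx":0.5,"dy":3,"dz":0,"yaw":0},{"hand":1,"dx":0.5,"dy":5.5,"dz":0,"yaw":0},{"hand":1,"dx":0.5,"dy":5.5,"dz":0,"yaw":0},{"hand":1,"dx":0.5,"dy":5.5,"dz":0,"yaw":0}]' 40; python3 -m crank '[{"hand":0.2,"dx":0,"dy":-1,"dz":0,"yaw":0},{"hand":0.1,"dx":0,"dy":-1,"dz":0,"yaw":0},{"hand":0,"dx":0,"dy":-1,"dz":0,"yaw":0},{"hand":0,"dx":0,"dy":-1,"dz":0,"yaw":0},{"hand":0,"dx":0,"dy":-20,"dz":0,"yaw":0},{"hand":0,"dx":0,"dy":-55,"dz":0,"yaw":0},{"hand":0,"dx":-20,"dy":-85,"dz":0,"yaw":0},{"hand":0,"dx":-55,"dy":-90,"dz":0,"yaw":0},{"hand":0,"dx":-95,"dy":-90,"dz":0,"yaw":0},{"hand":0,"dx":-130,"dy":-90,"dz":0,"yaw":0},{"hand":0,"dx":-150,"dy":-90,"dz":0,"yaw":0},{"hand":0,"dx":-150,"dy":-90,"dz":0,"yaw":0}]'
python3 - <<'E'
from h import *
go(.63,.063,.08)
W=(((.63,.064),9),((.63,-.02),11),((.63,-.105),13),((.63,-.19),15))
for n in('scene','top'):
    im=bot.grab_frame(n);b=im[:,:,::-1]; cv2.imwrite(f'pics/{n}7f.png',b)
    for p,r in W: print(n,hub(n,b,p,.032,r))
    if n=='top':cv2.imwrite('pics/t7.png',cv2.resize(b[90:310,150:480],(792,528)))
E
```

```text
clock: 18.63
position: [0.63, -0.1897, 0.0197]
tool_rot: [-1.571, -0.001, -0.0]
force: [-3.8, 1.9, 13.7]
grip_width: 0.0579
clock: 19.63
position: [0.4754, -0.1901, 0.1091]
tool_rot: [-1.57, 0.002, -0.002]
force: [2.4, -0.6, 0.6]
grip_width: 0.0851
t 19.63 pos [ 0.4754 -0.1901  0.1091] rot [-1.57   0.002 -0.002] F [ 2.4 -0.6  0.6] w 0.0851
dx 154.1 dy 28.9 dz 253.4 yaw -0.002
scene (array([0.63008563, 0.06269637]), 44)
scene (array([ 0.62957807, -0.0205256 ]), 81)
scene (array([ 0.62954236, -0.10413385]), 124)
scene (array([ 0.62935039, -0.19026121]), 162)
top (array([0.63213792, 0.06402632]), 74)
top (array([ 0.63132932, -0.0187921 ]), 127)
top (array([ 0.63089747, -0.10297939]), 192)
top (array([ 0.6306186 , -0.18953923]), 253)
```

View pics/t7.png

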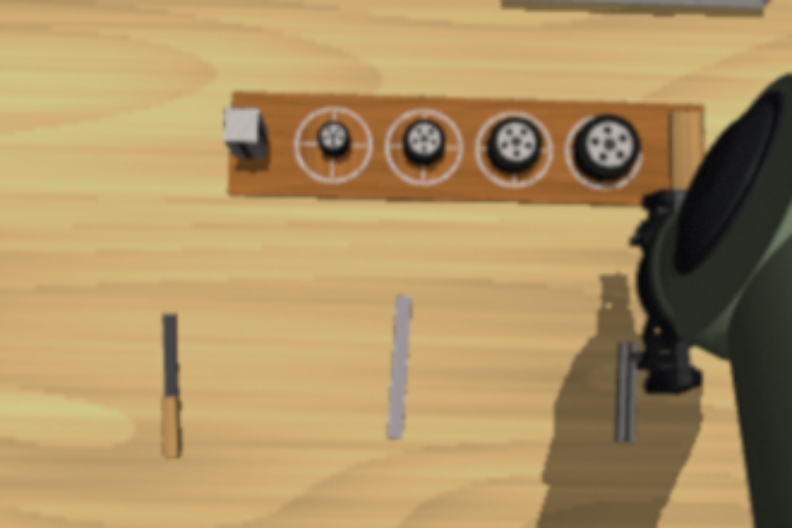

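View pics/scene7f.png

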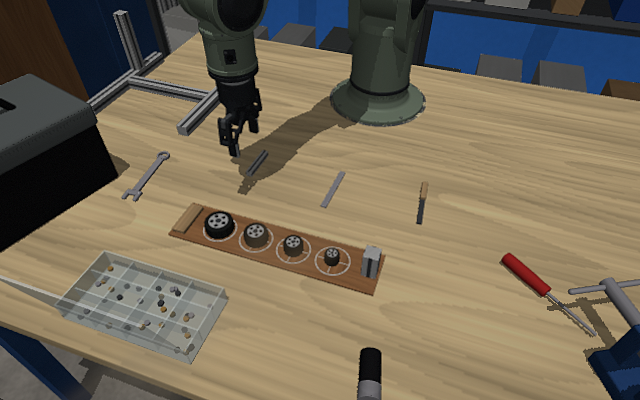

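All four are placed. The 30 mm wheel is the worst, about 1.5–2 mm off along the row. There's plenty of time, so I'll regrip it and shift it.

```bash
python3 -m crank '[{"hand":0,"dx":8,"dy":0,"dz":13,"yaw":0},{"hand":0,"dx":25,"dy":0,"dz":42,"yaw":0},{"hand":0,"dx":43,"dy":0,"dz":74,"yaw":0},{"hand":0,"dx":62,"dy":0,"dz":106,"yaw":0},{"hand":0,"dx":81,"dy":0,"dz":138,"yaw":0},{"hand":0,"dx":100,"dy":0,"dz":170,"yaw":0},{"hand":0,"dx":119,"dy":0,"dz":202,"yaw":0},{"hand":0,"dx":137,"dy":0,"dz":232,"yaw":0},{"hand":0,"dx":147,"dy":0,"dz":248,"yaw":0},{"hand":0,"dx":150,"dy":0,"dz":253,"yaw":0},{"hand":0,"dx":150,"dy":0,"dz":253,"yaw":0},{"hand":0,"dx":150,"dy":0,"dz":253,"yaw":0}]' 40; python3 -m crank '[{"hand":0,"dx":0,"dy":20,"dz":0,"yaw":0},{"hand":0,"dx":0,"dy":45,"dz":0,"yaw":0},{"hand":0,"dx":0,"dy":60,"dz":0,"yaw":0},{"hand":0,"dx":0,"dy":65,"dz":0,"yaw":0},{"hand":0,"dx":0,"dy":65,"dz":0,"yaw":0},{"hand":0,"dx":0,"dy":65,"dz":0,"yaw":0}]';python3 -c "
from h import *
go(.63,.0635,.0140)"
```

```text
clock: 20.73
position: [0.6294, 0.0627, 0.1084]
tool_rot: [-1.572, 0.0, -0.0]
force: [-0.2, -0.2, -0.1]
grip_width: 0.0855
clock: 21.23
position: [0.6297, 0.0624, 0.0445]
tool_rot: [-1.571, -0.0, -0.001]
force: [-0.2, -0.8, 0.5]
grip_width: 0.0853
t 21.23 pos [0.6297 0.0624 0.0445] rot [-1.571e+00 -0.000e+00 -1.000e-03] F [-0.2 -0.8  0.5] w 0.0853
dx 0.3 dy 30.5 dz 1.2 yaw -0.001
```

Now down and grip. Then lift 3 mm, shift +1.5 mm in y, lower and release.

```bash
python3 -m crank '[{"hand":0,"dx":0.5,"dy":18,"dz":1,"yaw":0},{"hand":0,"dx":0.5,"dy":28,"dz":1,"yaw":0},{"hand":0,"dx":0.5,"dy":30.5,"dz":1,"yaw":0},{"hand":0,"dx":0.5,"dy":30.5,"dz":1,"yaw":0},{"hand":0.3,"dx":0.5,"dy":30.5,"dz":1,"yaw":0},{"hand":0.6,"dx":0.5,"dy":30.5,"dz":1,"yaw":0},{"hand":1,"dx":0.5,"dy":30.5,"dz":1,"yaw":0},{"hand":1,"dx":0.5,"dy":30.5,"dz":1,"yaw":0},{"hand":1,"dx":0.5,"dy":30.5,"dz":1,"yaw":0},{"hand":1,"dx":0.5,"dy":30.5,"dz":1,"yaw":0},{"hand":1,"dx":0.5,"dy":30.5,"dz":1,"yaw":0},{"hand":1,"dx":0.5,"dy":30.5,"dz":1,"yaw":0}]' 40;python3 -m crank '[{"hand":1,"dx":0,"dy":-3,"dz":0,"yaw":0},{"hand":1,"dx":0,"dy":-3,"dz":1.7,"yaw":0},{"hand":1,"dx":0,"dy":-3,"dz":1.7,"yaw":0},{"hand":1,"dx":0,"dy":-1,"dz":1.7,"yaw":0},{"hand":1,"dx":0,"dy":0,"dz":1.7,"yaw":0},{"hand":1,"dx":0,"dy":0,"dz":1.7,"yaw":0},{"hand":1,"dx":0,"dy":0,"dz":1.7,"yaw":0}]' 40
```

```text
clock: 22.23
position: [0.6302, 0.0644, 0.0139]
tool_rot: [-1.571, -0.0, -0.0]
force: [-1.8, 0.1, 7.6]
grip_width: 0.0283
clock: 22.82
position: [0.63, 0.0662, 0.0138]
tool_rot: [-1.57, -0.0, -0.0]
force: [-4.0, 0.6, 14.5]
grip_width: 0.0281
```

```bash
python3 -m crank '[{"hand":0.5,"dx":0,"dy":-1,"dz":0,"yaw":0},{"hand":0.2,"dx":0,"dy":-1,"dz":0,"yaw":0},{"hand":0,"dx":0,"dy":-1,"dz":0,"yaw":0},{"hand":0,"dx":0,"dy":-5,"dz":0,"yaw":0},{"hand":0,"dx":0,"dy":-25,"dz":0,"yaw":0},{"hand":0,"dx":0,"dy":-60,"dz":0,"yaw":0},{"hand":0,"dx":0,"dy":-90,"dz":0,"yaw":0},{"hand":0,"dx":-30,"dy":-95,"dz":0,"yaw":0},{"hand":0,"dx":-65,"dy":-95,"dz":10,"yaw":0},{"hand":0,"dx":-100,"dy":-95,"dz":28,"yaw":0},{"hand":0,"dx":-130,"dy":-95,"dz":48,"yaw":0},{"hand":0,"dx":-155,"dy":-95,"dz":70,"yaw":0}]'; python3 -m crank '[{"hand":0,"dx":-15,"dy":0,"dz":35,"yaw":0},{"hand":0,"dx":-25,"dy":0,"dz":70,"yaw":0},{"hand":0,"dx":-30,"dy":0,"dz":95,"yaw":0},{"hand":0,"dx":-30,"dy":0,"dz":110,"yaw":0},{"hand":0,"dx":-30,"dy":0,"dz":110,"yaw":0},{"hand":0,"dx":-30,"dy":0,"dz":110,"yaw":0}]'
python3 - <<'E'
from h import *
W=(((.63,.064),9),((.63,-.02),11),((.63,-.105),13),((.63,-.19),15))
for n in('scene','top'):
    im=bot.grab_frame(n);b=im[:,:,::-1]; cv2.imwrite(f'pics/{n}8f.png',b)
    for p,r in W: print(n,hub(n,b,p,.032,r))
b=cv2.imread('pics/top8f.png');cv2.imwrite('pics/t8.png',cv2.resize(b[90:310,150:480],(792,528)))
b=cv2.imread('pics/scene8f.png');cv2.imwrite('pics/s8.png',cv2.resize(b[130:330,150:460],(775,500)))
E
```

```text
clock: 23.82
position: [0.4728, 0.136, 0.1086]
tool_rot: [-1.571, 0.0, -0.001]
force: [1.5, 1.1, -0.5]
grip_width: 0.0852
clock: 24.32
position: [0.4452, 0.246, 0.1083]
tool_rot: [-1.571, -0.0, 0.001]
force: [0.3, -0.3, -0.8]
grip_width: 0.0851
scene (array([0.62906492, 0.06422612]), 46)
scene (array([ 0.62960324, -0.02059602]), 81)
scene (array([ 0.62917326, -0.10399445]), 130)
scene (array([ 0.62948398, -0.19018497]), 167)
top (array([0.63101928, 0.06595342]), 68)
top (array([ 0.63083993, -0.01916231]), 118)
top (array([ 0.6309391 , -0.10302094]), 185)
top (array([ 0.63073655, -0.18943768]), 243)
```

View pics/t8.png

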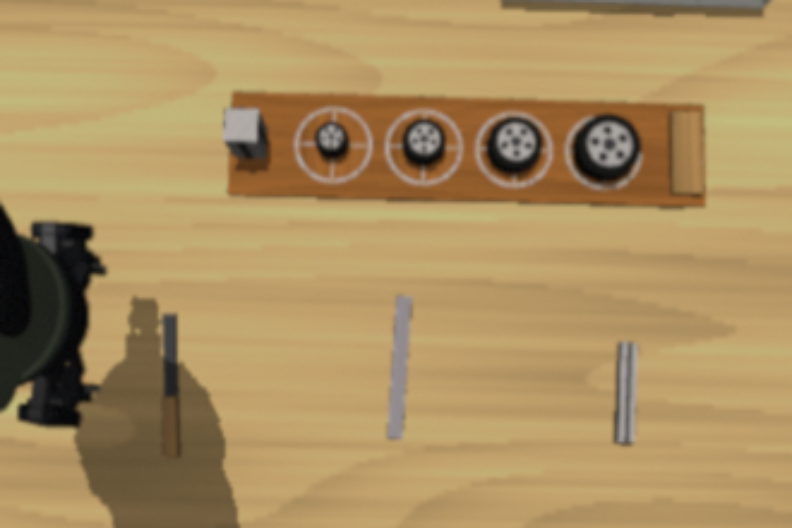

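View pics/s8.png

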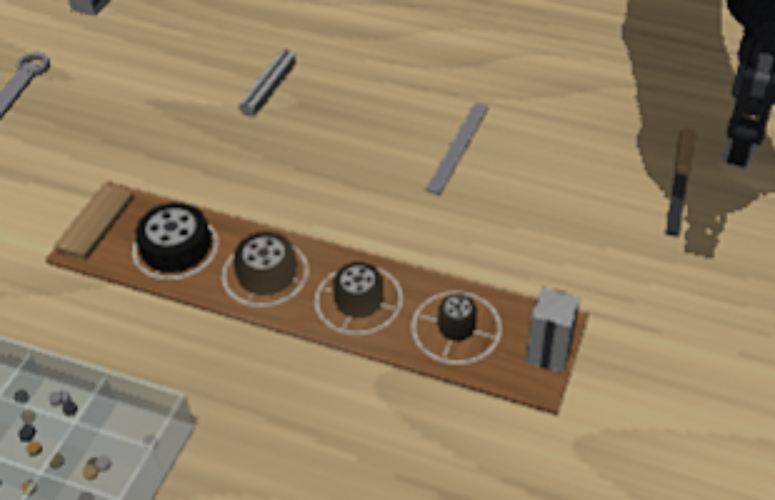

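All four lie flat on their rings in order. In the top crop their hubs are at (332,138), (424,140), (516,144) and (608,146), and nothing is touching them. Handing in.

```bash
python3 -c "
from workcell import bot
print(bot.job_done(), bot.observe()['clock'])"
```

```text
the job is handed in; nothing more can be done
the job is handed in; nothing more can be done
```

The four wheels lie flat on the painted rings in order: 30 mm next to the stop, then 40, 50 and 60 mm at the far end. All are released, and the arm is clear of them. I handed the job in at about 24 s of the 96 s allowed; no verdict is reported.

I first set the 30 mm wheel down 1.5–3 mm off along the row, so I regripped it and shifted it.

**Final check:** in the last pictures, three wheels measure within about 1 mm of the ring centres. The 50 mm wheel reads 0.6 mm off along the row in the scene camera and 1.6 mm in the top camera.

**Disagreements:**
- The two cameras disagree by 1–2 mm, which is about the stated calibration error.
- The ring centres come from the top camera only. My scene-camera cross-check was not independent, because its search mask cut into the rings.

**Other notes:** the force reading reached about 16 N during grips. One command was refused for missing keys and moved nothing.

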